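Hang the marked pail on the art carousel and hold it facing the child's place

ROBOT

A 6-joint arm with a two-finger parallel gripper is mounted at the origin on the work surface. World frame = base frame: x ahead of the robot, y to its left, z up, the work surface at z = 0. Lengths are in m, angles in rad, forces in N, time in s.
With the tool pointing down it reaches from about 0.375 to 0.9 m from the base axis. Payload 3.1 kg.
Tool frame: the origin (TCP) lies between the finger pads; the fingertips stand 17 mm ahead of it and the grasp point (between the pads) lies 2 mm behind it; z points along the fingers, y is the line along which they close (so a half turn about z gives the same grasp; the last joint's range is limited). The gripper opens to 87 mm and grips with 3 to 60 N. Pads are 19 mm wide; open, the fingers measure 117 mm over their backs; the gripper's body (75 mm by 190 mm) begins 51 mm behind the grasp point.
Start: joints at [-0.178, 0.527, 1.433, -0, 1.181, -0.178], TCP at [0.625, 0, 0.24] pointing down, gripper open.
Joint ranges: [-3.08, 3.08], [-0.75, 2.2], [0.22, 2.44], [-1.43, 4.57], [0, 2.65], [-2.85, 2.85]. Speed limits (rad/s): [2.79, 2.79, 3.14, 3.14, 3.14, 3.14].

INTERFACE

Orientations are given as a unit quaternion [w, x, y, z].
In Python, from cell import ctrl, get_image, camera_params, job gives the robot as it stands. The module is installed in compiled form; this text tells all that it offers.
- The arm moves only by the shell command python3 -m inch 'ROWS' [OPENING] [FORCE]. ROWS is JSON, a list of rows, each an object with "slide": the shift along the tool's x, y, z scaled (see below), a list of three; "rotation": the turn, a rotation vector about the tool's x, y, z scaled (see below), a list of three. A call has 1 to 20 rows; each row shifts and turns the commanded pose from where the row before left it, along the tool's axes as they then stand; what a row does not reach is not made up. The controller multiplies each number of a shift by 0.05 m and each number of a turn by 90 degrees. A row lasts 1/10 s, in which the tool goes at most 50 mm and 8.59 degrees, less where a joint would pass 70% of its speed; a pose out of reach is approached as far as the arm can. A call with a number of a shift or a turn outside -1 to 1 is refused whole. A call with a gripper value outside its range is refused whole. OPENING is the closure, from -1 (fully open) to 1 (shut), set as the call begins (- or left out, the last holds). The fingers move at their own pace and stop on an object; FORCE is the grip in N (left out, the last holds). Time passes only in rows, so rows that do not move let the fingers close. It gives the time, the measured TCP pose, the force, the opening and the grip force at its end, in the units of the state.
- ctrl.get_state(): the state, without advancing time (a new reading comes with each control period).
- get_image(name): name is "scene" or "side" or "wrist"; returns the picture (480x640x3 uint8, blue, green, red); there is no depth.
- camera_params(name): a dict with "K" (3x3 intrinsics, pixels), "k1" (the pictures are not rectified: a ray, as slopes to the right and down, at radius r is drawn at 1 + k1 r^2 times it, then the intrinsics apply), "R" (3x3) and "t" (3): a world point X has camera coordinates R X + t; the wrist camera has in their place "T_tool_cam" (4x4, takes a point from camera to tool coordinates, whose origin is the TCP and whose axes are the flange's). Camera axes: x right, y down, z forward; pixel columns grow to the right and rows downward; lengths in m; the calibration is good to about 2 mm. A picture is of the moment at which its call begins: read the wrist's pose just before it. camera_params takes no time and is no camera call.
- job.finish_job(): hands the job in; it is judged then, once.
The state is a dict: "time": time; "joints": joint angles; "qd": joint speeds; "joint_efforts": joint torques, N m; "tool_pos": TCP position; "ee_rot": TCP orientation; "wrist_force": force on the tool from outside, world axes, zero at the start; "torque": the same for the moment, N m; "opening": finger opening in m; "grip_force": force on a finger pad.
Only numpy, scipy, OpenCV 4.12 (cv2) and the standard library are available. Lean on these libraries where they do the work, as an engineer would, in place of code of your own. Each camera call takes 0.05 s, during which the arm holds its last target. There are 200 camera calls.

TASK

Hang the yellow pail with the red band by its handle on the one empty hook of the revolving pail stand, keeping it upright so that no crayons spill, and let it hang free. Then take the red grip on top of the stand and turn the stand until that pail squarely faces the child's pink mat. Finish still gripping the red grip, holding the stand still for the child, and leave the other things on the table where they are.

Things in the scene. Friction and masses are not known exactly. Their poses are not given: they have to be found in the camera images.
- pail: Loose yellow pail, broad red band, 0.2-0.3 kg. 58 mm across the bottom, 74 at the rim, rim 85 mm up; crayons in it reach 105 mm. Origin: centre of underside, z up. Rigid upright strap handle, 12 mm wide, in the pail's y-z plane: two straight legs up to 138 mm, outer faces at y = +-30.5 mm (61 mm across), then an arch, top 161 mm. The window under the arch is open along x.
- pail_bar (a point): Middle of the underside of the pail's handle arch, 155.5 mm straight above the pail's origin: this rests on the hook. Gripping the two legs from above across their outer faces (closing along the pail's y, about 128 mm above the pail's underside) leaves the window free for the hook.
- hook: Empty hook, a 10 mm steel rod turning with the carousel. Origin: top of the rod at mid-seat, 112 mm from the turning axis, 215 mm above the table; x radially outward, z up. Level seat about 28 mm long; inside it the rod rises 8 mm, outside it turns up to a tip 18 mm above the seat, ending at x = 27 mm. The handle goes in from outside over the tip, then down: pail bottom then 60 mm up.
- carousel (a joint): Turn of the carousel on its foot, rad, counter-clockwise from above positive. 0: the empty hook points along the stand's x, at the middle of the pink mat. Turns lightly (about 0.05 N m of friction, stays where left), no detents, stops at +-6.6. Wooden disc (210 mm across, top 27 mm up), post, hub, four arms and red grip turn as one.
- grip: Red grip bar on top of the post, fixed to the carousel: 64 mm long (its x, the empty hook's direction), 22 mm thick (its y), 42 mm high; pinch it across the thickness from above. Origin: centre of its underside, on the turning axis, 242 mm above the table; top at 284 mm. Below it: post 22 mm across, hub 38 mm across with top at 230 mm.
- stand: Fixed black foot of the stand, 176 mm across. Origin on the turning axis at table height; x points to the middle of the pink mat. Blue, green and orange pails are firmly fixed on the other three arms, at 90, 180 and 270 degrees from the empty hook; they do not swing. All of it stays within 150 mm of the axis and, but for the grip, below 235 mm.
- mat: Child's pink place mat, 200 mm (x) by 280 mm (y), flat and fixed on the table beyond the stand, its middle 250 mm from the turning axis. Origin: centre; x points away from the stand.
- jar: Closed glass jar with a white lid, 74 mm across, 94 mm high; loose, to be left where it is. Origin: centre of its underside.
- white_basket: White basket of markers, 120 x 200 x 60 mm; loose, to be left where it is. Origin: centre of its underside.
- blue_basket: Blue basket of markers, 110 x 160 x 55 mm; loose, to be left where it is. Origin: centre of its underside.
- tape: Black tape dispenser, 140 x 55 x 77 mm; loose, to be left where it is. Origin: centre of its underside.
- stapler: Green and black stapler, 135 x 36 x 50 mm; loose, to be left where it is. Origin: centre of its underside.
- glue: White glue bottle with an orange nozzle, 48 mm across, 135 mm high; loose, to be left where it is. Origin: centre of its underside.
- cups: Stack of red paper cups, mouth down, 76 mm across, 85 mm high; loose, to be left where it is. Origin: centre of its underside.

How it is judged:
By the outcome, as a careful person would: the job done as asked, in the order asked, and still so for the second after the job is handed in, while the arm keeps its last pose, push and grip.
It also fails if it takes over 58 s, if anything falls off the work surface, if the arm or the gripper's body presses on something with over 40 N, if the wrist force passes 120 N, or if a joint passes its speed limit or range.

## Working session

There is one attempt and no reset: what is moved stays moved. The work goes in short steps, Python scripts to look and compute and a shell command to move; the robot and the scene stay as the last step left them, time stands still between calls to the robot, and variables do not carry over. Pictures are saved under pics/ and viewed, at most 10 in all, crops included, and the job is handed in when it is done.

```bash
mkdir -p pics; python3 - <<'E'
from cell import ctrl,get_image,camera_params
import cv2
for n in("scene","side"):
    cv2.imwrite(f"pics/{n}0.png",get_image(n)); p=camera_params(n); print(n,p)
print(camera_params("wrist")); print(ctrl.get_state())
E
```

```text
scene {'K': array([[474.59471661,   0.        , 319.79667014],
       [  0.        , 474.59471661, 232.51839114],
       [  0.        ,   0.        ,   1.        ]]), 'k1': -0.09041259981592799, 'R': array([[ 0.53512898,  0.84472217, -0.00902407],
       [ 0.70428382, -0.45200975, -0.54742258],
       [-0.46649895,  0.28658618, -0.83680768]]), 't': array([-0.28806879, -0.29838348,  1.48342725])}
side {'K': array([[525.31560785,   0.        , 323.17114221],
       [  0.        , 525.31560785, 232.62839431],
       [  0.        ,   0.        ,   1.        ]]), 'k1': 0.043671929945491524, 'R': array([[ 0.70483059, -0.70927451, -0.01197931],
       [-0.55642296, -0.54230438, -0.62952319],
       [ 0.44000832,  0.45037277, -0.77688934]]), 't': array([-0.40023503,  0.39548329,  1.11877426])}
{'K': array([[337.21425842,   0.        , 316.6030609 ],
       [  0.        , 337.21425842, 236.91669596],
       [  0.        ,   0.        ,   1.        ]]), 'k1': -0.05891807127896704, 'T_tool_cam': array([[ 9.14500595e-04, -9.58689346e-01, -2.84453689e-01,
         7.73836246e-02],
       [ 9.9999
[... 246 characters left out ...]
me': 0.1, 'joints': array([-1.78478261e-01,  5.28400212e-01,  1.43375549e+00, -5.65038878e-06,
        1.18139941e+00, -1.78487282e-01]), 'qd': array([-0.00035064, -0.00234616, -0.00303782,  0.00074465,  0.00097417,
        0.00023046]), 'joint_efforts': array([-3.02360622e-04, -4.40987206e+01, -1.77151054e+01,  6.34850166e-02,
        5.34114777e-02, -3.85449334e-05]), 'tool_pos': array([6.24382177e-01, 1.52972315e-04, 2.38658802e-01]), 'ee_rot': array([-8.04499808e-04,  7.07102491e-01,  7.07110391e-01, -5.61774918e-04]), 'wrist_force': array([-0.33150502, -0.02619318,  0.49145111]), 'torque': array([ 0.03211744, -0.01450375, -0.03112351]), 'grip_force': 0.0, 'opening': 0.08706423723618767}
```

View pics/scene0.png

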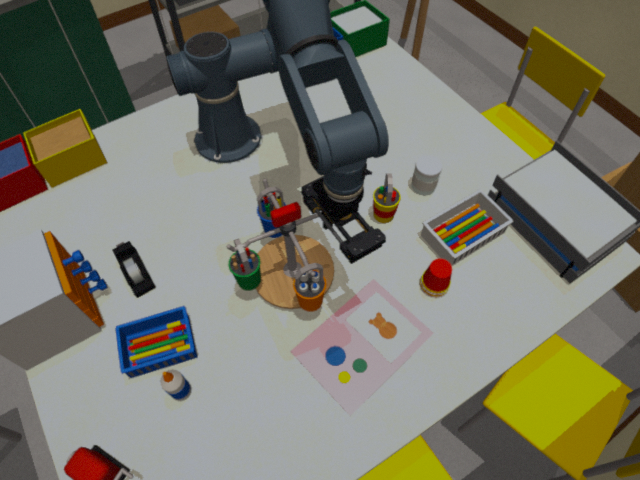

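View pics/side0.png

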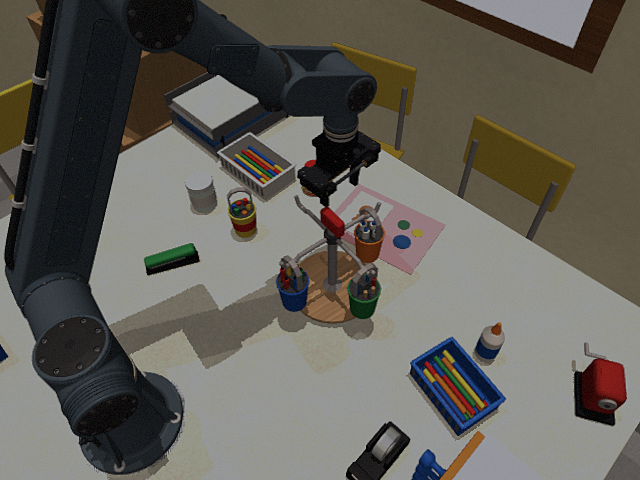

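The scene view shows the pail at about (386,205), the stand at (290,270) and the pink mat at (362,345). In the side view the pail is at (243,215), the stand's grip at (332,222), and the empty hook's tip near (297,199). I'll enlarge both.

```bash
python3 - <<'E'
import cv2
a=cv2.imread("pics/scene0.png")[150:350,225:445]; b=cv2.imread("pics/side0.png")[170:330,185:395]
cv2.imwrite("pics/scene1.png",cv2.resize(a,None,fx=3,fy=3,interpolation=cv2.INTER_CUBIC)[:600])
cv2.imwrite("pics/side1.png",cv2.resize(b,None,fx=3.7,fy=3.7,interpolation=cv2.INTER_CUBIC)[:600,:800])
E
```

```text
(no output)
```

View pics/scene1.png

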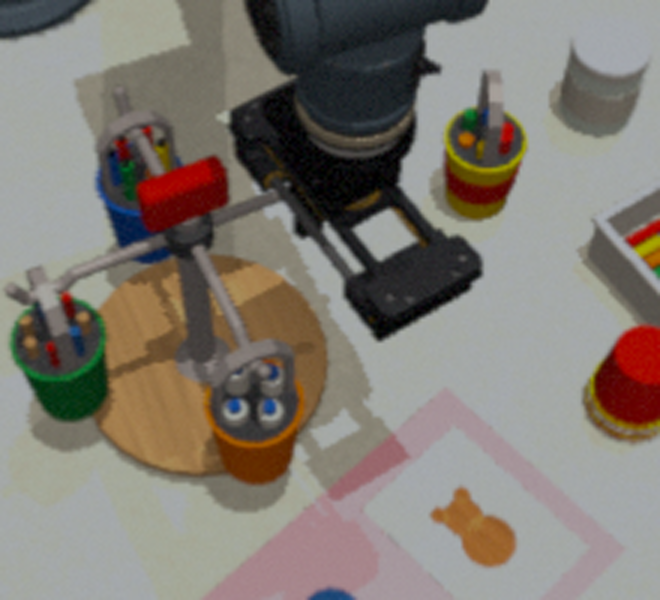

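View pics/side1.png

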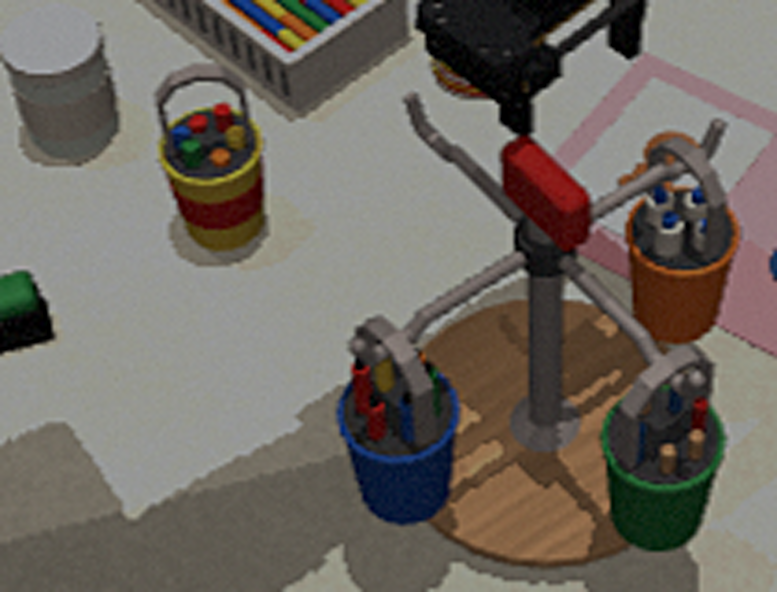

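The crops show the pail rim centre at (485,147) and its handle edge-on in the scene view. In the side crop the rim centre is at (211,148) and the hook tip at (411,97). The grip is at (184,192) in the scene crop and (546,190) in the side crop.

```bash
cat > h.py <<'E'
import numpy as np,cv2
from cell import ctrl,get_image,camera_params
from scipy.spatial.transform import Rotation as Ro
def pose(s=None):
    s=s or ctrl.get_state(); q=s["ee_rot"]; return np.array(s["tool_pos"]),Ro.from_quat([q[1],q[2],q[3],q[0]]).as_matrix()
def cam(n,po=None):
    p=camera_params(n)
    if n=="wrist":
        t,R=po; T=p["T_tool_cam"]; return p,t+R@T[:3,3],R@T[:3,:3]
    return p,-p["R"].T@p["t"],p["R"].T
def ray(n,uv,po=None):
    p,c,W=cam(n,po); x=cv2.undistortPoints(np.array([[uv]],float),p["K"],np.array([p["k1"],0,0,0.]))[0,0]
    return c,W@np.array([x[0],x[1],1])
def onz(n,uv,z,po=None):
    c,d=ray(n,uv,po); return c+d*(z-c[2])/d[2]
def tri(obs):
    A=np.zeros((3,3));b=np.zeros(3)
    for n,uv in obs:
        c,d=ray(n,uv); d=d/np.linalg.norm(d); P=np.eye(3)-np.outer(d,d); A+=P;b+=P@c
    return np.linalg.solve(A,b)
def proj(n,X,po=None):
    p,c,W=cam(n,po); x=(np.atleast_2d(X)-c)@W; 
    return cv2.projectPoints(x,np.zeros(3),np.zeros(3),p["K"],np.array([p["k1"],0,0,0.]))[0][:,0]
sc=lambda u,v:(225+(u+.5)/3-.5,150+(v+.5)/3-.5)
sd=lambda u,v:(185+(u+.5)/3.7-.5,170+(v+.5)/3.7-.5)
E
python3 - <<'E'
from h import *
np.set_printoptions(precision=4,suppress=True)
print("rim",onz("scene",sc(485,147),.085),onz("side",sd(211,148),.085),tri([("scene",sc(485,147)),("side",sd(211,148))]))
print("arch",onz("scene",sc(491,74),.161),onz("side",sd(206,68),.161))
print("legs side",onz("side",sd(160,112),.13),onz("side",sd(250,112),.13))
print("grip",onz("scene",sc(184,194),.263),onz("side",sd(546,193),.263))
print("postbase",onz("scene",sc(200,362),.027),onz("side",sd(546,427),.03))
print("hooktip",onz("side",sd(411,97),.230), "arm bend",onz("side",sd(520,212),.215))
m=np.array([onz("scene",u,0) for u in[(375,281),(431,332),(349,410),(291,351)]]);print(m,m.mean(0))
print("mat side",[onz("side",u,0) for u in [(363,186),(444,225),(410,271)]])
E
```

```text
rim [0.5088 0.2258 0.085 ] [0.4984 0.2301 0.085 ] [0.5025 0.2338 0.0759]
arch [0.4921 0.2345 0.161 ] [0.5063 0.2292 0.161 ]
legs side [0.4737 0.2456 0.13  ] [0.5169 0.2013 0.13  ]
grip [ 0.5265 -0.0738  0.263 ] [ 0.5258 -0.0732  0.263 ]
postbase [ 0.5291 -0.0786  0.027 ] [ 0.5215 -0.0778  0.03  ]
hooktip [0.5433 0.0606 0.23  ] arm bend [ 0.5333 -0.0442  0.215 ]
[[ 0.6569  0.0909  0.    ]
 [ 0.8412  0.1234  0.    ]
 [ 0.8853 -0.1438  0.    ]
 [ 0.7004 -0.1825  0.    ]] [ 0.7709 -0.028   0.    ]
mat side [array([0.8469, 0.1126, 0.    ]), array([ 0.891 , -0.1463,  0.    ]), array([ 0.7061, -0.1768,  0.    ])]
```

```bash
python3 -m inch '[{"slide":[0,0,-0.6],"rotation":[0,0,0]},{"slide":[0,0,-0.6],"rotation":[0,0,0]},{"slide":[0.6,-0.4,0],"rotation":[0,0,0]},{"slide":[0.6,-0.4,0],"rotation":[0,0,0]},{"slide":[0.6,-0.4,0],"rotation":[0,0,0]},{"slide":[0.6,-0.4,0],"rotation":[0,0,0]},{"slide":[0.6,-0.4,0],"rotation":[0,0,0]},{"slide":[0,0,0],"rotation":[0,0,0]},{"slide":[0,0,0],"rotation":[0,0,0]}]' -1 30
python3 - <<'E'
from h import *
s=ctrl.get_state();po=pose(s);im=get_image("wrist");np.savez("po1.npz",t=po[0],R=po[1])
cv2.imwrite("pics/w1.png",im);print(po)
E
```

```text
time: 1.0
tool_pos: [0.5246, 0.1505, 0.2995]
ee_rot: [0.0, 0.706, 0.708, -0.0]
wrist_force: [0.8, -0.1, 0.5]
opening: 0.087
grip_force: 0.0
(array([0.52456718, 0.15053958, 0.29946827]), array([[-1.87917947e-03,  9.99998234e-01,  5.33888040e-06],
       [ 9.99998110e-01,  1.87918189e-03, -4.97913145e-04],
       [-4.97922299e-04,  4.40320215e-06, -9.99999876e-01]]))
```

View pics/w1.png

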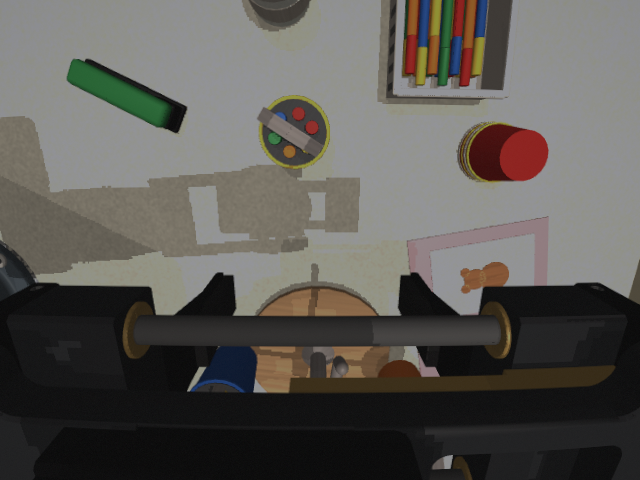

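The wrist view shows the pail rim centred at (293.5,132), with its handle strap running from about (262,113) to (320,147). The hook's tip is at about (315,264). I'll enlarge this.

```bash
python3 - <<'E'
import cv2
a=cv2.imread("pics/w1.png")
p=cv2.resize(a[85:175,250:340],None,fx=6,fy=6,interpolation=cv2.INTER_CUBIC)
q=cv2.resize(a[255:310,292:338],None,fx=5,fy=9.8,interpolation=cv2.INTER_CUBIC)
q=cv2.resize(a[255:345,295:335],None,fx=6,fy=6,interpolation=cv2.INTER_CUBIC)
cv2.imwrite("pics/w1c.png",cv2.hconcat([p,q]))
E
```

```text
(no output)
```

View pics/w1c.png

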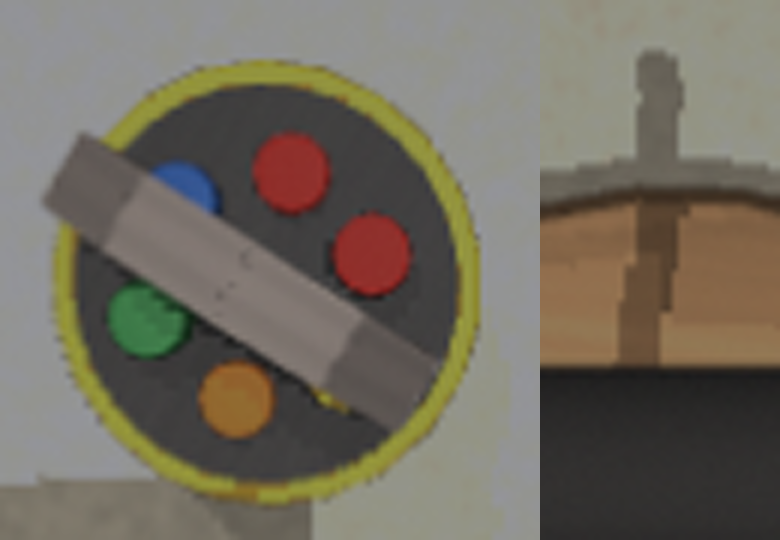

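```bash
python3 - <<'E'
from h import *
np.set_printoptions(precision=4,suppress=True)
d=np.load("po1.npz");po=(d["t"],d["R"])
f=lambda x,y:(250+(x+.5)/6-.5,85+(y+.5)/6-.5)
g=lambda p,z:onz("wrist",f(*p),z,po)
print("rim",g((267,281),.085),"dia",np.linalg.norm(g((55,281),.085)-g((480,281),.085)))
a,b=g((62,167),.14),g((417,396),.14);print(a,b,(a+b)/2,np.linalg.norm(a-b),np.degrees(np.arctan2(*(b-a)[1::-1])))
for e in [((83,133),(440,362)),((42,200),(395,430)),((125,167),(375,325)),((100,235),(325,370))]:
    a,b=g(e[0],.14),g(e[1],.14);print(np.degrees(np.arctan2(*(b-a)[1::-1])))
print("top",g((232,280),.161))
for n in("scene","side"):
    im=get_image(n);cv2.imwrite(f"pics/{n}2.png",im)
# hook hypothesis projections
for th in (78,82,86):
    t=np.radians(th);ax=np.array([.526,-.0745]);r=np.array([np.cos(t),np.sin(t)])
    P=[[*(ax+r*.139),.228],[*(ax+r*.112),.21]];print(th,proj("scene",P).round(1).tolist(),proj("side",P).round(1).tolist())
a=cv2.imread("pics/scene2.png")[180:280,235:335];b=cv2.imread("pics/side2.png")[165:265,265:365]
cv2.imwrite("pics/hk.png",cv2.hconcat([cv2.resize(x,(400,400),interpolation=cv2.INTER_CUBIC) for x in(a,b)]))
E
```

```text
rim [0.5022 0.2337 0.085 ] dia 0.07270681973619142
[0.4766 0.2486 0.14  ] [0.5275 0.2166 0.14  ] [0.5021 0.2326 0.14  ] 0.06018305560468488 -32.175133877279194
-31.890736856940244
-32.57392766817602
-31.53200008047754
-30.42929649597728
top [0.5024 0.2326 0.161 ]
78 [[346.3, 205.4], [334.8, 213.6]] [[299.2, 193.6], [305.6, 206.1]]
82 [[344.5, 202.1], [333.4, 211.0]] [[295.6, 195.4], [302.8, 207.5]]
86 [[342.5, 199.0], [331.8, 208.5]] [[292.3, 197.4], [300.1, 209.2]]
```

View pics/hk.png

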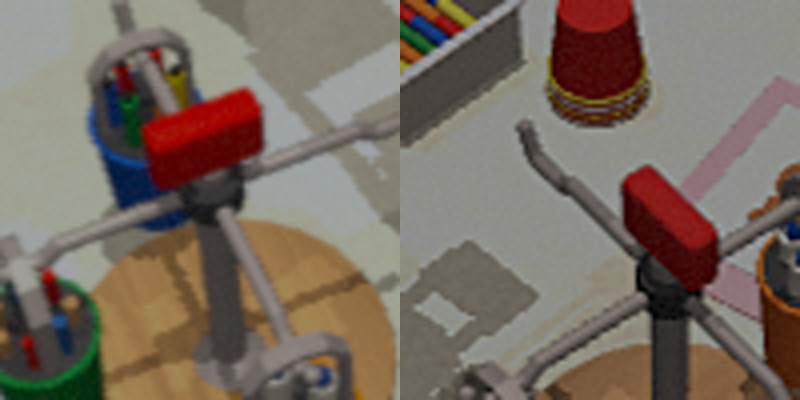

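The pail is at (0.502,0.233) with its handle at -32°, and the measured rim diameter and handle width match the sizes given. The stand axis is at about (0.526,-0.075), the hook at about 82° and the mat direction at about 10.5°. I'll move above the pail.

```bash
python3 -m inch '[{"slide":[0.55,-0.15,0],"rotation":[0,0,0]},{"slide":[0.55,-0.15,0],"rotation":[0,0,0]},{"slide":[0.55,-0.15,0],"rotation":[0,0,0]},{"slide":[0,0,0.5],"rotation":[0,0,0.089]},{"slide":[0,0,0.5],"rotation":[0,0,0.089]},{"slide":[0,0,0.5],"rotation":[0,0,0.089]},{"slide":[0,0,0.5],"rotation":[0,0,0.089]},{"slide":[0,0,0],"rotation":[0,0,0]},{"slide":[0,0,0],"rotation":[0,0,0]},{"slide":[0,0,0],"rotation":[0,0,0]}]'
python3 - <<'E'
from h import *
s=ctrl.get_state();t,R=pose(s);print(t,np.degrees(np.arctan2(R[1,1],R[0,1])))
print("tool delta /.05",R.T@(np.array([.5023,.233,.126])-t)/.05)
a=cv2.imread("pics/scene2.png")[175:245,280:360]
cv2.imwrite("pics/hk2.png",cv2.resize(a,None,fx=7,fy=7,interpolation=cv2.INTER_CUBIC))
E
```

```text
time: 2.15
tool_pos: [0.5039, 0.2324, 0.2008]
ee_rot: [0.0, 0.875, 0.485, 0.001]
wrist_force: [-0.3, -0.2, 0.9]
opening: 0.087
grip_force: 0.0
[0.50392868 0.23236269 0.20080586] -31.975398742321676
tool delta /.05 [-0.00930345 -0.03729375  1.49603232]
```

View pics/hk2.png

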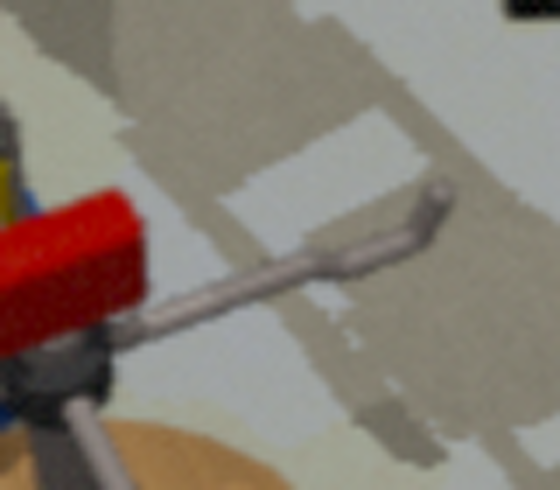

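In the scene crop the hook tip is at (342.4,201.7) and mid-seat at about (334,210.7). Both agree with a hook angle of about 82°. I'll descend and grasp.

```bash
python3 -m inch '[{"slide":[0,-0.02,0.5],"rotation":[0,0,0]},{"slide":[0,-0.02,0.5],"rotation":[0,0,0]},{"slide":[0,0,0.5],"rotation":[0,0,0]},{"slide":[0,0,0],"rotation":[0,0,0]},{"slide":[0,0,0],"rotation":[0,0,0]}]'
python3 -m inch '[{"slide":[0,0,0],"rotation":[0,0,0]},{"slide":[0,0,0],"rotation":[0,0,0]},{"slide":[0,0,0],"rotation":[0,0,0]},{"slide":[0,0,0],"rotation":[0,0,0]},{"slide":[0,0,0],"rotation":[0,0,0]},{"slide":[0,0,0],"rotation":[0,0,0]}]' 1 30
python3 - <<'E'
from h import *
print(onz("scene",(334,210.7),.21),tri([("scene",(342.4,201.7)),("side",(296.2,196.2))]))
E
```

```text
time: 2.65
tool_pos: [0.5017, 0.2337, 0.1256]
ee_rot: [0.0, 0.875, 0.485, 0.001]
wrist_force: [0.7, -0.3, 0.6]
opening: 0.0871
grip_force: 0.0
time: 3.25
tool_pos: [0.5012, 0.2337, 0.1251]
ee_rot: [0.0, 0.875, 0.485, 0.001]
wrist_force: [0.5, -0.9, 4.1]
opening: 0.0606
grip_force: 30.0
[0.54163492 0.0379145  0.21      ] [0.54315884 0.05884293 0.23022453]
```

```bash
python3 -m inch '[{"slide":[0,0,-0.15],"rotation":[0,0,0]},{"slide":[0,0,-0.35],"rotation":[0,0,0]},{"slide":[0,0,-0.32],"rotation":[0,0,-0.045]},{"slide":[0,0,-0.32],"rotation":[0,0,-0.045]},{"slide":[0,0,-0.32],"rotation":[0,0,-0.045]},{"slide":[0,0,-0.2],"rotation":[0,0,-0.045]},{"slide":[0,0,-0.1],"rotation":[0,0,-0.045]},{"slide":[0,0,0],"rotation":[0,0,-0.045]},{"slide":[0,0,0],"rotation":[0,0,0]},{"slide":[0,0,0],"rotation":[0,0,0]}]'
python3 - <<'E'
from h import *
s=ctrl.get_state();t,R=pose(s);print(t,np.degrees(np.arctan2(R[1,1],R[0,1])))
r=np.array([.134,.991,0]);h=np.array([.5412,.037,.2136])
print("to standoff",R.T@(h+.075*r-t)/.05,"then",R.T@(-.075*r)/.05)
E
```

```text
time: 4.25
tool_pos: [0.5003, 0.2335, 0.2122]
ee_rot: [-0.0, 0.754, 0.657, -0.001]
wrist_force: [-0.1, 0.3, -2.5]
opening: 0.0605
grip_force: 30.0
[0.50025561 0.2334951  0.21222901] -7.822412912374471
to standoff [-2.2818676   1.34291993 -0.02796774] then [-1.50002423e+00  3.18765886e-03  6.40865842e-04]
```

```bash
python3 -m inch '[{"slide":[-0.1,0.06,-0.03],"rotation":[0,0,0]},{"slide":[-0.2,0.12,0],"rotation":[0,0,0]},{"slide":[-0.3,0.18,0],"rotation":[0,0,0]},{"slide":[-0.35,0.2,0],"rotation":[0,0,0]},{"slide":[-0.35,0.2,0],"rotation":[0,0,0]},{"slide":[-0.35,0.2,0],"rotation":[0,0,0]},{"slide":[-0.3,0.18,0],"rotation":[0,0,0]},{"slide":[-0.2,0.12,0],"rotation":[0,0,0]},{"slide":[-0.13,0.08,0],"rotation":[0,0,0]},{"slide":[0,0,0],"rotation":[0,0,0]},{"slide":[0,0,0],"rotation":[0,0,0]},{"slide":[0,0,0],"rotation":[0,0,0]}]'
python3 - <<'E'
from h import *
s=ctrl.get_state();t,R=pose(s);print(t,np.degrees(np.arctan2(R[1,1],R[0,1])))
h=np.array([.5412,.037,.2136]);print("to hook",R.T@(h-t)/.05)
a=get_image("scene")[150:290,240:420];b=get_image("side")[130:270,225:405]
cv2.imwrite("pics/st.png",cv2.hconcat([cv2.resize(x,(400,311),interpolation=cv2.INTER_CUBIC) for x in(a,b)]))
E
```

```text
time: 5.45
tool_pos: [0.5513, 0.1123, 0.214]
ee_rot: [-0.0, 0.753, 0.658, -0.0]
wrist_force: [0.1, 0.6, -2.2]
opening: 0.0604
grip_force: 30.0
[0.55134388 0.11231113 0.21397433] -7.690135964292118
to hook [-1.51982579e+00  5.07490071e-04  7.14462486e-03]
```

View pics/st.png

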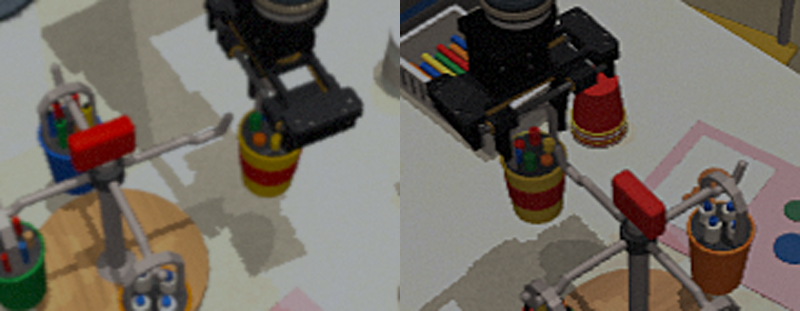

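The pail hangs upright just outside the hook tip (about (225,122) in the left panel), and the window lines up with the hook. I'll move in radially.

```bash
python3 -m inch '[{"slide":[-0.1,0,0],"rotation":[0,0,0]},{"slide":[-0.2,0,0],"rotation":[0,0,0]},{"slide":[-0.24,0,0],"rotation":[0,0,0]},{"slide":[-0.24,0,0],"rotation":[0,0,0]},{"slide":[-0.24,0,0],"rotation":[0,0,0]},{"slide":[-0.24,0,0],"rotation":[0,0,0]},{"slide":[-0.16,0,0],"rotation":[0,0,0]},{"slide":[-0.1,0,0],"rotation":[0,0,0]},{"slide":[0,0,0],"rotation":[0,0,0]},{"slide":[0,0,0],"rotation":[0,0,0]}]'
python3 -m inch '[{"slide":[0,0,0.1],"rotation":[0,0,0]},{"slide":[0,0,0.12],"rotation":[0,0,0]},{"slide":[0,0,0.12],"rotation":[0,0,0]},{"slide":[0,0,0.08],"rotation":[0,0,0]},{"slide":[0,0,0],"rotation":[0,0,0]},{"slide":[0,0,0],"rotation":[0,0,0]},{"slide":[0,0,0],"rotation":[0,0,0]}]'
```

```text
time: 6.55
tool_pos: [0.5416, 0.0364, 0.2141]
ee_rot: [-0.0, 0.753, 0.658, 0.0]
wrist_force: [-0.4, 0.9, -1.6]
opening: 0.0607
grip_force: 30.0
time: 7.25
tool_pos: [0.5418, 0.0363, 0.1932]
ee_rot: [0.0, 0.753, 0.658, 0.0]
wrist_force: [-0.4, 0.6, -1.9]
opening: 0.0609
grip_force: 30.0
```

```bash
python3 -m inch '[{"slide":[0,0,0.05],"rotation":[0,0,0]},{"slide":[0,0,0.05],"rotation":[0,0,0]},{"slide":[0,0,0.04],"rotation":[0,0,0]},{"slide":[0,0,0],"rotation":[0,0,0]},{"slide":[0,0,0],"rotation":[0,0,0]}]'
python3 -m inch '[{"slide":[0,0,0.02],"rotation":[0,0,0]},{"slide":[0,0,0.02],"rotation":[0,0,0]},{"slide":[0,0,0],"rotation":[0,0,0]},{"slide":[0,0,0],"rotation":[0,0,0]}]'
```

```text
time: 7.75
tool_pos: [0.5415, 0.0363, 0.1859]
ee_rot: [-0.0, 0.753, 0.658, -0.0]
wrist_force: [-0.3, 0.5, -2.2]
opening: 0.0607
grip_force: 30.0
time: 8.15
tool_pos: [0.5425, 0.0362, 0.1849]
ee_rot: [0.001, 0.753, 0.658, 0.001]
wrist_force: [1.0, 0.0, 3.8]
opening: 0.0605
grip_force: 30.0
```

Contact at the predicted height. I'll unload slightly, open and lift straight up.

```bash
python3 -m inch '[{"slide":[0,0,-0.01],"rotation":[0,0,0]},{"slide":[0,0,0],"rotation":[0,0,0]}]'
python3 -m inch '[{"slide":[0,0,0],"rotation":[0,0,0]},{"slide":[0,0,0],"rotation":[0,0,0]},{"slide":[0,0,0],"rotation":[0,0,0]},{"slide":[0,0,0],"rotation":[0,0,0]},{"slide":[0,0,0],"rotation":[0,0,0]},{"slide":[0,0,0],"rotation":[0,0,0]}]' -1
python3 -m inch '[{"slide":[0,0,-0.1],"rotation":[0,0,0]},{"slide":[0,0,-0.2],"rotation":[0,0,0]},{"slide":[0,0,-0.4],"rotation":[0,0,0]},{"slide":[0,0,-0.4],"rotation":[0,0,0]},{"slide":[0,0,-0.5],"rotation":[0,0,0]},{"slide":[0,0,-0.5],"rotation":[0,0,0]},{"slide":[0,0,-0.5],"rotation":[0,0,0]},{"slide":[0,0,-0.3],"rotation":[0,0,0]},{"slide":[0,0,0],"rotation":[0,0,0]},{"slide":[0,0,0],"rotation":[0,0,0]}]'
python3 - <<'E'
from h import *
a=get_image("scene")[150:290,240:420];b=get_image("side")[130:270,225:405]
cv2.imwrite("pics/hung.png",cv2.hconcat([cv2.resize(x,(400,311),interpolation=cv2.INTER_CUBIC) for x in(a,b)]))
E
```

```text
time: 8.35
tool_pos: [0.542, 0.0363, 0.1849]
ee_rot: [0.0, 0.753, 0.658, 0.0]
wrist_force: [0.5, -0.5, 4.4]
opening: 0.0605
grip_force: 30.0
time: 8.95
tool_pos: [0.5415, 0.0363, 0.1844]
ee_rot: [-0.0, 0.753, 0.658, -0.0]
wrist_force: [-0.1, 0.2, 0.2]
opening: 0.0867
grip_force: 0.0
time: 9.95
tool_pos: [0.5413, 0.0363, 0.3299]
ee_rot: [0.0, 0.753, 0.658, 0.0]
wrist_force: [-0.2, 0.3, -1.3]
opening: 0.087
grip_force: 0.0
```

View pics/hung.png

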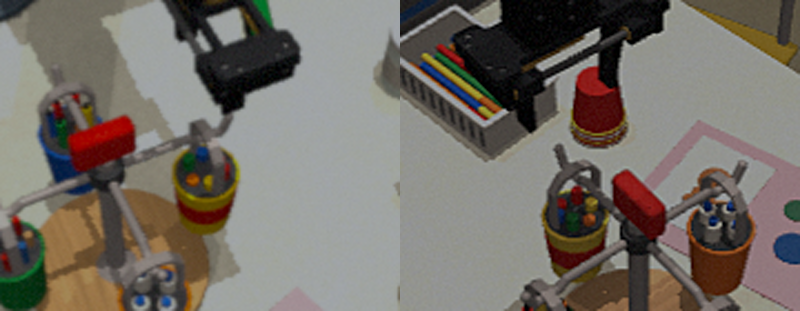

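The pail hangs free and upright on the hook, and the stand has not visibly moved. The tool is already aligned to pinch the grip, 112 mm radially inward.

```bash
python3 -m inch '[{"slide":[-0.2,0,0],"rotation":[0,0,0]},{"slide":[-0.4,0,0],"rotation":[0,0,0]},{"slide":[-0.5,0,0],"rotation":[0,0,0]},{"slide":[-0.5,0,0],"rotation":[0,0,0]},{"slide":[-0.4,0,0],"rotation":[0,0,0]},{"slide":[-0.22,0,0],"rotation":[0,0,0]},{"slide":[0,0,0],"rotation":[0,0,0]},{"slide":[0,0,0],"rotation":[0,0,0]},{"slide":[0,0,0],"rotation":[0,0,0]}]'
python3 - <<'E'
from h import *
s=ctrl.get_state();t,R=pose(s);print(s["joints"])
# red grip centroid in fixed views (all visible red faces)
for n,(c,r) in {"scene":(285,214),"side":(332,222)}.items():
    im=get_image(n).astype(int);o=cv2.imread(f"pics/{n}0.png").astype(int)
    for k in(o,im):
        m=(k[...,2]>110)&(k[...,1]<60)&(k[...,0]<60);ys,xs=np.nonzero(m[r-25:r+25,c-25:c+25]);print(n,len(xs),xs.mean()+c-25,ys.mean()+r-25)
# fit axis xy + hook yaw: predicted silhouette centroid/second moments, against initial masks
def sil(n,x,y,a):
    r=np.array([np.cos(a),np.sin(a)]);q=np.array([-r[1],r[0]])
    P=[[*(np.array([x,y])+i*.032*r+j*.011*q),z] for i in(-1,1) for j in(-1,1) for z in(.242,.284)]
    return cv2.moments(cv2.convexHull((proj(n,P)).astype(np.float32)))
obs=[]
for n,(c,r) in {"scene":(285,214),"side":(332,222)}.items():
    o=cv2.imread(f"pics/{n}0.png").astype(int);m=((o[...,2]>70)&(o[...,2]>2.2*o[...,1])&(o[...,2]>2.2*o[...,0])).astype(np.uint8)
    z=np.zeros_like(m);z[r-25:r+25,c-25:c+25]=m[r-25:r+25,c-25:c+25]
    _,l,st,_=cv2.connectedComponentsWithStats(z);i=1+st[1:,4].argmax();z=(l==i).astype(np.uint8)
    obs.append((n,cv2.moments(z,True)))
from scipy.optimize import least_squares
f=lambda M:np.array([M["m10"]/M["m00"]*3,M["m01"]/M["m00"]*3,*(M[k]/M["m00"] for k in("mu20","mu11","mu02"))])
g=lambda p:np.concatenate([f(sil(n,*p))-f(M) for n,M in obs])
s=least_squares(g,[.526,-.0745,np.radians(82)],x_scale=[.01,.01,.1],diff_step=1e-3);print(s.x[:2],np.degrees(s.x[2]),s.fun.round(1))
E
```

```text
time: 10.95
tool_pos: [0.5266, -0.0729, 0.3294]
ee_rot: [-0.0, 0.753, 0.658, 0.0]
wrist_force: [-0.8, -0.5, 0.6]
opening: 0.0869
grip_force: 0.0
[-3.48140889e-01  3.02162101e-01  1.54813971e+00  4.46854513e-04
  1.29187177e+00 -2.14043211e-01]
scene 234 283.55982905982904 209.9102564102564
scene 9 272.77777777777777 210.22222222222223
side 168 333.6666666666667 217.5952380952381
side 2 329.5 215.5
[ 0.52965443 -0.06994862] 86.28015287774289 [ 8.5  0.9 10.1 -5.6 12.2  0.6  7.8 23.2  8.5 33.6]
```

```bash
python3 -m inch '[{"slide":[-0.03,0,0.2],"rotation":[0,0,0]},{"slide":[0,0,0.4],"rotation":[0,0,0]},{"slide":[0,0,0.4],"rotation":[0,0,0]},{"slide":[0,0,0.23],"rotation":[0,0,0]},{"slide":[0,0,0],"rotation":[0,0,0]},{"slide":[0,0,0],"rotation":[0,0,0]}]'
python3 -m inch '[{"slide":[0,0,0],"rotation":[0,0,0]},{"slide":[0,0,0],"rotation":[0,0,0]},{"slide":[0,0,0],"rotation":[0,0,0]},{"slide":[0,0,0],"rotation":[0,0,0]},{"slide":[0,0,0],"rotation":[0,0,0]},{"slide":[0,0,0],"rotation":[0,0,0]},{"slide":[0,0,0],"rotation":[0,0,0]},{"slide":[0,0,0],"rotation":[0,0,0]},{"slide":[0,0,0],"rotation":[0,0,0]},{"slide":[0,0,0],"rotation":[0,0,0]}]' 1 15
python3 - <<'E'
from h import *
s=ctrl.get_state();t,R=pose(s);print(np.degrees(np.arctan2(R[1,1],R[0,1]))+90,s["torque"])
E
```

```text
time: 11.65
tool_pos: [0.5267, -0.0751, 0.2681]
ee_rot: [0.0, 0.753, 0.658, 0.0]
wrist_force: [0.2, -0.3, 0.4]
opening: 0.087
grip_force: 0.0
time: 12.65
tool_pos: [0.5261, -0.0751, 0.268]
ee_rot: [-0.0, 0.753, 0.658, -0.0]
wrist_force: [-1.2, -0.6, 0.2]
opening: 0.0219
grip_force: 15.0
82.26528322589348 [0.00537045 0.0760311  0.03515139]
```

```bash
python3 -m inch '[{"slide":[0,0,0],"rotation":[0,0,0.01]},{"slide":[0,0,0],"rotation":[0,0,0.02]},{"slide":[0,0,0],"rotation":[0,0,0.03]},{"slide":[0,0,0],"rotation":[0,0,0.035]},{"slide":[0,0,0],"rotation":[0,0,0.035]},{"slide":[0,0,0],"rotation":[0,0,0.035]},{"slide":[0,0,0],"rotation":[0,0,0.035]},{"slide":[0,0,0],"rotation":[0,0,0.035]},{"slide":[0,0,0],"rotation":[0,0,0.035]},{"slide":[0,0,0],"rotation":[0,0,0.035]},{"slide":[0,0,0],"rotation":[0,0,0.035]},{"slide":[0,0,0],"rotation":[0,0,0.035]},{"slide":[0,0,0],"rotation":[0,0,0.035]},{"slide":[0,0,0],"rotation":[0,0,0.035]},{"slide":[0,0,0],"rotation":[0,0,0.035]},{"slide":[0,0,0],"rotation":[0,0,0.035]},{"slide":[0,0,0],"rotation":[0,0,0.035]},{"slide":[0,0,0],"rotation":[0,0,0.03]},{"slide":[0,0,0],"rotation":[0,0,0.02]},{"slide":[0,0,0],"rotation":[0,0,0.01]}]' 1 25
python3 - <<'E'
from h import *
t,R=pose();print(t,np.degrees(np.arctan2(R[1,1],R[0,1]))+90)
for f,n in(("scene0","scene"),("scene2","scene"),("side0","side"),("side2","side")):
    h=cv2.cvtColor(cv2.imread(f"pics/{f}.png"),cv2.COLOR_BGR2HSV).astype(int)
    m=(((h[...,0]>165)|(h[...,0]<4))&(h[...,1]>28)&(h[...,1]<110)&(h[...,2]>90)).astype(np.uint8)
    m=cv2.morphologyEx(m,cv2.MORPH_OPEN,np.ones((3,3),np.uint8))
    _,l,st,_=cv2.connectedComponentsWithStats(m);i=1+st[1:,4].argmax()
    ys,xs=np.nonzero(l==i)
    hull=cv2.convexHull(np.c_[xs,ys].astype(np.int32))[:,0]
    W=np.array([onz(n,p,0)[:2] for p in hull.astype(float)],np.float32)
    (c,s,a)=cv2.minAreaRect(W);print(f,c,s,a,"centre dir",np.degrees(np.arctan2(c[1]+.075,c[0]-.526)))
E
```

```text
time: 14.65
tool_pos: [0.5245, -0.074, 0.268]
ee_rot: [-0.002, 0.972, 0.236, -0.002]
wrist_force: [-5.9, 3.4, 3.8]
opening: 0.0218
grip_force: 25.0
[ 0.52451317 -0.07398299  0.26798803] 27.295758545098728
scene0 (0.7184441089630127, -0.06910110265016556) (0.08060918003320694, 0.21883919835090637) 10.94229793548584 centre dir 1.755710424291699
scene2 (0.6672500967979431, 0.05987695977091789) (0.024629218503832817, 0.06518271565437317) 10.368297576904297 centre dir 43.67782230713497
side0 (0.7722622156143188, -0.02761267125606537) (0.2009512484073639, 0.28037068247795105) 10.282682418823242 centre dir 10.892080668249722
side2 (0.7723749876022339, -0.027789592742919922) (0.20092788338661194, 0.28079909086227417) 10.237836837768555 centre dir 10.847532757053552
```

```bash
python3 -m inch '[{"slide":[-0.015,-0.03,0],"rotation":[0,0,0]},{"slide":[0,0,0],"rotation":[0,0,0.01]},{"slide":[0,0,0],"rotation":[0,0,0.02]},{"slide":[0,0,0],"rotation":[0,0,0.03]},{"slide":[0,0,0],"rotation":[0,0,0.03]},{"slide":[0,0,0],"rotation":[0,0,0.03]},{"slide":[0,0,0],"rotation":[0,0,0.03]},{"slide":[0,0,0],"rotation":[0,0,0.02]},{"slide":[0,0,0],"rotation":[0,0,0.013]},{"slide":[0,0,0],"rotation":[0,0,0.005]},{"slide":[0,0,0],"rotation":[0,0,0]},{"slide":[0,0,0],"rotation":[0,0,0]},{"slide":[0,0,0],"rotation":[0,0,0]},{"slide":[0,0,0],"rotation":[0,0,0]},{"slide":[0,0,0],"rotation":[0,0,0]}]'
cat > chk.py <<'E'
from h import *
s=ctrl.get_state();t,R=pose(s);print(t,np.degrees(np.arctan2(R[1,1],R[0,1]))+90,s["torque"],s["wrist_force"])
im=get_image("side");h=cv2.cvtColor(im,cv2.COLOR_BGR2HSV).astype(int);hs=cv2.cvtColor(get_image("scene"),cv2.COLOR_BGR2HSV).astype(int)
def blob(h,lo,hi,smin,win):
    m=((h[...,0]>=lo)&(h[...,0]<=hi)&(h[...,1]>smin)&(h[...,2]>40)).astype(np.uint8);z=np.zeros_like(m);a,b,c,d=win;z[b:d,a:c]=m[b:d,a:c]
    _,l,st,ce=cv2.connectedComponentsWithStats(z);i=1+st[1:,4].argmax();return ce[i],st[i].tolist()
# expected pail centres per carousel angle, vs colour blobs: yellow(0), blue(+90), green(180), orange(270)
A=np.array([.526,-.0737]);th=np.radians(10.4)
for k,(nm,lo,hi) in enumerate([("yellow",22,34),("blue",105,125),("green",50,80),("orange",8,17)]):
    a=th+k*np.pi/2;P=[*(A+.112*np.array([np.cos(a),np.sin(a)])),.10]
    for n,H in(("side",h),("scene",hs)):
        u=proj(n,P)[0];w=[int(max(0,u[0]-40)),int(max(0,u[1]-40)),int(u[0]+40),int(u[1]+40)]
        try: print(nm,n,u.round(),*blob(H,lo,hi,120,w))
        except Exception as e: print(nm,n,u.round(),e)
E
python3 chk.py
```

```text
time: 16.15
tool_pos: [0.5243, -0.0734, 0.268]
ee_rot: [-0.001, 0.996, 0.091, -0.001]
wrist_force: [-4.4, 4.0, 4.7]
opening: 0.0217
grip_force: 25.0
[ 0.52428818 -0.0733726   0.26800516] 10.416451478682646 [ 0.47717368  0.63874035 -0.02462291] [-4.35134104  3.9812657   4.66705222]
yellow side [358. 236.] [357.90229885 234.90229885] [343, 220, 30, 22, 174]
yellow scene [323. 284.] [320.70967742 283.29953917] [305, 265, 34, 29, 217]
blue side [294. 245.] [293.97113402 250.7814433 ] [278, 226, 30, 39, 485]
blue scene [325. 227.] [324.74759615 232.87259615] [311, 210, 29, 36, 416]
green side [305. 300.] [304.11949686 306.44339623] [287, 283, 33, 38, 318]
green scene [261. 225.] [261.30847458 231.57627119] [245, 218, 29, 26, 295]
orange side [373. 289.] [354.51292876 290.71081794] [333, 252, 58, 71, 1895]
orange scene [254. 282.] [271.09008529 276.99840085] [236, 242, 57, 65, 1876]
```

The pail positions in both views match a stand angle of 10.4°, facing the mat. The pail is hanging, the grip is held and the forces are small, so I'll hand it in.

```bash
python3 -m inch '[{"slide":[0,0,0],"rotation":[0,0,0]},{"slide":[0,0,0],"rotation":[0,0,0]},{"slide":[0,0,0],"rotation":[0,0,0]},{"slide":[0,0,0],"rotation":[0,0,0]},{"slide":[0,0,0],"rotation":[0,0,0]}]'; python3 chk.py | grep yellow; python3 -c "from cell import job;print(job.finish_job())"
```

```text
time: 16.75
tool_pos: [0.5243, -0.0734, 0.268]
ee_rot: [-0.001, 0.996, 0.091, -0.001]
wrist_force: [-4.5, 3.0, 2.7]
opening: 0.0219
grip_force: 25.0
yellow side [358. 236.] [357.74301676 234.57541899] [342, 220, 31, 22, 179]
yellow scene [323. 284.] [320.83944954 282.98165138] [305, 265, 34, 29, 218]
the job is handed in; nothing more can be done
None
```

The yellow pail hangs free and upright on the empty hook, the stand is turned to face the pink mat (10.4° measured), the gripper still holds the red grip, and the job was handed in at about 17 s.

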